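Stack two cheese cartons on the sloping stand

ROBOT

A 6-joint arm with a two-finger parallel gripper is mounted at the origin on the work surface. World frame = base frame: x ahead of the robot, y to its left, z up, the work surface at z = 0. Lengths are in m, angles in rad, forces in N, time in s.
With the tool pointing down it reaches from about 0.35 to 0.925 m from the base axis. Payload 6.4 kg.
Tool frame: the origin (TCP) lies midway between the tips of the shut fingers; the grasp point (between the pads) lies 19 mm behind it; x points along the fingers, y is the direction in which the jaws open and shut, and the axes are right-handed (so a half turn about x gives the same grasp; the last joint's range is limited). The gripper opens to 85 mm and grips with 20 to 120 N. Pads are 22 mm wide; open, the fingers measure 114 mm over their backs; the gripper's body (76 mm by 85 mm) begins 54 mm behind the grasp point. The pads swing forward as they close: fully open they stand 13 mm farther back than shut.
Start: joints at [1.133, 0.245, 1.558, -0, 1.339, -0.174], TCP at [0.169, 0.628, 0.231] pointing down, gripper open.
Joint ranges: [-3.13, 3.13], [-1.02, 2.26], [0.13, 2.54], [-0.95, 4.09], [0.21, 2.88], [-2.74, 2.74]. Speed limits (rad/s): [2.57, 2.57, 3.14, 3.14, 3.14, 3.14].

INTERFACE

Orientations are given as a rotation vector (axis times angle).
In Python, from bench import env, optics gives the robot as it stands. Calls block until the motion is done:
- env.reach(position, orientation): joint-space move of the TCP to a pose.
- env.move_linear(position, v=0.15, attitude=None): straight line of the TCP; attitude=None keeps the orientation; v is the mean speed in m/s.
- env.move_j(angles): joint-space move.
- env.gripper_to(opening, grip_force=None): finger opening in m; grip_force is the grip in N (None keeps the last); returns when the fingers have stopped.
- env.pause(seconds).
- env.solve_ik(position, orientation): joint angles nearest the present ones, or None.
- env.observe(): the state.
- optics.get_image(name): name is "scene" or "top" or "wrist"; returns a dict with "image" (400x640x3 uint8, blue, green, red), "depth" (400x640 float32, m along the optical axis (not along the pixel's ray), 0 where there is no reading), "mtx" (3x3 intrinsics, pixels), "k1" (the pictures are not rectified: a ray, as slopes to the right and down, at radius r is drawn at 1 + k1 r^2 times it, then the intrinsics apply), "R" (3x3) and "t" (3): a world point X has camera coordinates R X + t. Camera axes: x right, y down, z forward; pixel columns grow to the right and rows downward; lengths in m; the calibration is good to about 2 mm. A picture is of the moment at which its call begins.
A pose or a line that the arm cannot do raises env.IKError and nothing moves.
- env.finish_job(): hands the job in, once; it reports no verdict.
The state is a dict: "clock": time; "joint_positions": joint angles; "dq": joint speeds; "joint_efforts": joint torques, N m; "ee_pos": TCP position; "tcp_rot": TCP orientation; "contact_force": force on the tool from outside, world axes, zero at the start; "torque": the same for the moment, N m; "grip_width": finger opening in m.
Only numpy, scipy, OpenCV 4.12 (cv2) and the standard library are available. Lean on these libraries where they do the work, as an engineer would, in place of code of your own. Each camera call takes 0.05 s, during which the arm holds its last target.

TASK

Put the two flat, oblong cheese cartons on the sloping stand for case loading: first the larger one flat on the slope, long side running up the slope, its short end back against the upright stop and in the middle of the slope's width; then the smaller one flat on top of it, turned the same way and also in the middle with its short end back against the stop. Leave the tall, square-based carton standing where it is.

Things in the scene. Friction and masses are not known exactly. Their poses are not given: they have to be found in the camera images.
- rest (a point): Fixed white stand, its stop to the robot's left: panel sloping 15 degrees, 170 wide, 174 mm long, with a stop plate at the low end, square to it, 170 wide, rising 96 mm; no side walls. Point: 32 mm above the table, mid-width in the corner of panel top and stop face. x runs up the slope from the stop, y along the stop, z off the panel, square to it. Cartons do not slide on it by themselves.
- big_mid (a point): The larger flat carton: plain brown cardboard with a pale tape strip along its top, 130 mm long (x), 66 mm wide (y), 46 mm high (z), 0.25 to 0.5 kg, rigid. Lies flat on the table at the start, long axis within 0.4 rad of the world's y axis. The point is its centre.
- small_mid (a point): The smaller flat carton: the same brown cardboard and tape, 104 mm long (x), 52 mm wide (y), 40 mm high (z), 0.17 to 0.34 kg, rigid. Lies flat on the table at the start, long axis within 0.4 rad of the world's y axis. The point is its centre.
- tall_mid (a point): The tall carton, not to be moved: the same brown cardboard and tape, 68 by 68 mm, standing 115 mm high. The three cartons change places among themselves from start to start. The point is its centre.
There are look-alikes about, which are no part of the job. What is shaped like the part that bears big_mid but blue or green is not meant. What is shaped like the part that bears small_mid but pink is not meant.

How it is judged:
By the outcome, as a careful person would: the job done as asked, in the order asked, and still so for the second after the job is handed in, with the robot touching nothing.
It also fails if it takes over 64 s, if anything falls off the work surface, if the arm or the gripper's body presses on something with over 40 N, if the wrist force passes 120 N, or if a joint passes its speed limit or range.

## Working session

There is one attempt and no reset: what is moved stays moved. The work goes in short steps, each a Python script; the robot and the scene stay as the last script left them, time stands still between calls to the robot, and variables do not carry over. Pictures are saved under pics/ and viewed, and the job is handed in when it is done.

```bash
ls; mkdir -p pics
python3 - <<'E'
from bench import env, optics
import cv2,numpy as np
o=env.observe(); print(o)
for n in ["scene","top","wrist"]:
    d=optics.get_image(n); cv2.imwrite(f"pics/{n}0.png",d["image"]); np.savez(f"pics/{n}0.npz",**d)
    print(n,d["mtx"].tolist(),d["k1"],d["R"].tolist(),d["t"].tolist(),(d["depth"]>0).mean())
E
```

```text
pics
{'clock': 0.0, 'joint_positions': array([ 1.13289807e+00,  2.45824635e-01,  1.55905223e+00,  4.28392116e-06,
        1.33867843e+00, -1.74070368e-01]), 'dq': array([-1.93983722e-03,  2.18515557e-04, -8.25397858e-06, -8.46722258e-04,
        2.23313272e-03, -2.30197046e-03]), 'joint_efforts': array([-1.35859802e-03, -4.29509175e+01, -3.26127148e+01, -2.04501248e-04,
        5.42253954e-03, -2.83115185e-07]), 'ee_pos': array([0.16923525, 0.62699272, 0.23015302]), 'tcp_rot': array([ 0.2056465 ,  1.56145171, -0.20859149]), 'contact_force': array([0.00214263, 0.36853181, 0.1537745 ]), 'torque': array([ 0.03257277,  0.03597411, -0.01606854]), 'grip_width': 0.08544710855929863}
scene [[418.11266808541063, 0.0, 320.16149042910297], [0.0, 418.11266808541063, 197.7056980732778], [0.0, 0.0, 1.0]] -0.05905552423736084 [[0.5911329812554614, 0.8065391202798841, -0.00751305065741404], [0.49418610298265336, -0.36953172761729497, -0.7869093962477481], [-0.6374495227787439, 0.4614552521559678, -0.6170228165690662]] [-0.2826898045072183, -0.16325905503072405, 1.3640338420799125] 0.99580859375
top [[494.8777730642878, 0.0, 330.9476604794899], [0.0, 494.8777730642878, 191.9655877427428], [0.0, 0.0, 1.0]] 0.05268044021937995 [[-0.027204529779263843, -0.9995977278515016, 0.008018480754155934], [-0.9936818620148433, 0.026168035599951282, -0.10914023554837037], [0.10888650358149642, -0.010936927674411371, -0.9939940205810303]] [-0.011837725773126698, 0.46259420254327416, 1.4289496583548542] 0.99596875
wrist [[312.7393342521719, 0.0, 319.3106121509684], [0.0, 312.7393342521719, 194.64223882707648], [0.0, 0.0, 1.0]] -0.06375655417905388 [[0.2610230400636735, 0.9653304300829645, -0.002033054784806151], [0.9277329788727864, -0.2502736040650029, 0.276901865324417], [0.26679297679613945, -0.074163898658001, -0.9608960524781552]] [-0.6485578160995231, -0.035918969465395766, 0.3792277174731562] 0.9959453125
```

View pics/scene0.png

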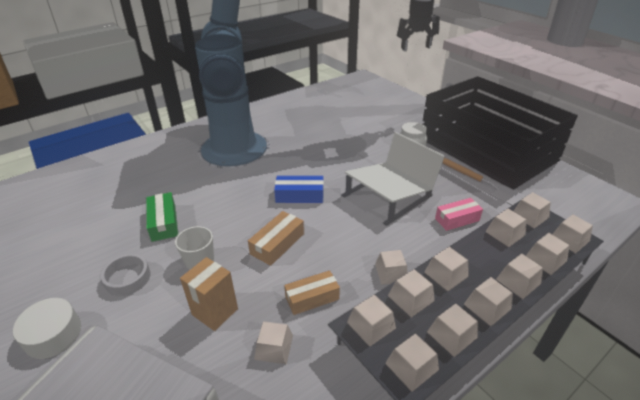

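View pics/top0.png

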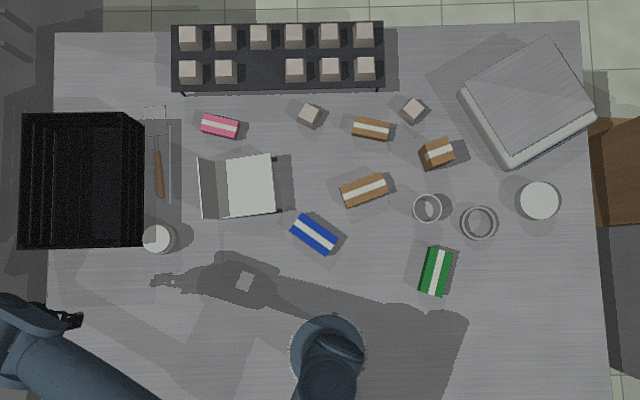

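View pics/wrist0.png

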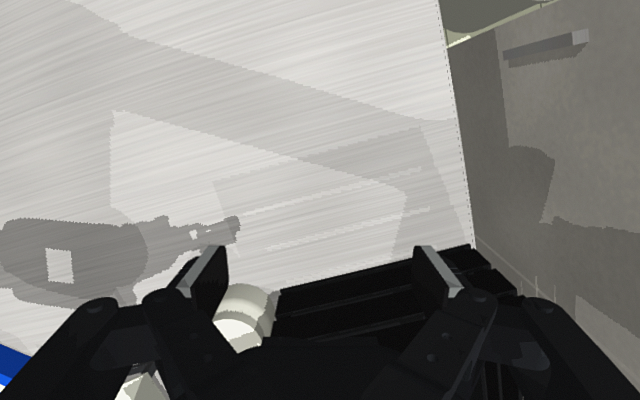

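The scene view shows the white stand at (390,185). Brown cartons are at (276,237), (312,291) and (209,292), the last one tall. In the top view, the candidates are:
- **Larger flat carton:** brown (364,190) fits. Blue (314,234) and green (436,271) are excluded by colour.
- **Smaller flat carton:** brown (371,128) fits. Pink (220,126) is excluded by colour.
- **Tall carton:** brown (437,153), left alone.

Next I'll measure them and make one enlarged crop.

```bash
cat > h.py <<'E'
import numpy as np, cv2
def und(d,px):
    k=np.array([d["k1"],0,0,0,0],float)
    return cv2.undistortPoints(np.asarray(px,float).reshape(-1,1,2),d["mtx"],k).reshape(-1,2)
def toplane(d,px,z):
    s=und(d,px); R,t=d["R"],d["t"]; C=-R.T@t
    r=np.c_[s,np.ones(len(s))]@R
    return C+r*((z-C[2])/r[:,2])[:,None]
def cloud(d,px):
    px=np.asarray(px); s=und(d,px); z=d["depth"][px[:,1],px[:,0]]
    ok=z>0; return ((np.c_[s,np.ones(len(s))]*z[:,None]-d["t"])@d["R"])[ok],ok
def project(d,X):
    return cv2.projectPoints(np.asarray(X,float).reshape(-1,1,3),cv2.Rodrigues(d["R"])[0],d["t"],d["mtx"],np.array([d["k1"],0,0,0,0.]))[0].reshape(-1,2)
def allpx(m):
    v,u=np.nonzero(m); return np.c_[u,v]
E
cat > meas.py <<'E'
from h import *
d=dict(np.load("pics/top0.npz")); im=d["image"]
hsv=cv2.cvtColor(im,cv2.COLOR_BGR2HSV)
V,U=np.mgrid[0:400,0:640]; px=np.c_[U.ravel(),V.ravel()]
P,_ok=cloud(d,px); Z=np.full(px.shape[0],np.nan);Z[_ok]=P[:,2];Z=Z.reshape(400,640)
for n,(u,v),h in [("big",(364,190),.046),("small",(371,128),.040),("tall",(437,153),.115)]:
    w=np.zeros(Z.shape,bool); w[v-30:v+31,u-32:u+33]=1
    m=(w&(Z>h-.008)&(Z<h+.012)).astype(np.uint8)
    k,l,st,_=cv2.connectedComponentsWithStats(m); i=l[v,u]; m=(l==i)
    Q=toplane(d,allpx(m),h)[:,:2].astype(np.float32)
    r=cv2.minAreaRect(Q); print(n,r, "z",np.median(Z[m]),np.std(Z[m]),"mean",Q.mean(0))
# brown colour too
    b=((hsv[...,0]<22)&(hsv[...,1]>70)&w).astype(np.uint8)
    print("  brown px",b.sum())
# stand
w=np.zeros(Z.shape,bool); w[140:230,185:300]=1
sat=hsv[...,1]
for n,b in [("panel",(225,272,158,212)),("stop",(199,214,165,212))]:
    m=np.zeros(Z.shape,bool); m[b[2]:b[3],b[0]:b[1]]=1
    Q,_=cloud(d,allpx(m)); print(n,len(Q))
    Q=Q[Q[:,2]>.02]
    for _ in range(4):
        c=np.median(Q,0) if _==0 else Q.mean(0); nn=np.linalg.svd(Q-c,full_matrices=False)[2][2]; e=(Q-c)@nn
        Q=Q[abs(e)<max(.003,2*e.std())]
    nn*=np.sign(nn[2]); print(c,nn,e.std(),len(Q),Q.min(0),Q.max(0), "tilt",np.degrees(np.arccos(nn[2])))
cv2.imwrite("pics/crop_a.png",cv2.resize(im[90:260,180:470],None,fx=2.7,fy=2.7,interpolation=cv2.INTER_CUBIC))
z=(np.clip(np.nan_to_num(Z),0,.15)/.15*255).astype(np.uint8)
cv2.imwrite("pics/crop_z.png",cv2.resize(z[90:260,180:470],None,fx=2.7,fy=2.7,interpolation=cv2.INTER_NEAREST))
E
python3 meas.py
```

```text
big ((0.46692344546318054, -0.11818379163742065), (0.06593290716409683, 0.13057072460651398), 19.168651580810547) z 0.045311672844431675 0.002930664761197213 mean [ 0.46690404 -0.1177448 ]
  brown px 692
small ((0.6488174796104431, -0.14610031247138977), (0.10689279437065125, 0.05408535525202751), 77.40403747558594) z 0.0395112642578075 0.003053742152139641 mean [ 0.6490582  -0.14578944]
  brown px 470
tall ((0.5603923797607422, -0.32818931341171265), (0.06801401078701019, 0.06959421932697296), 18.55384063720703) z 0.11448640819234411 0.002855313455928851 mean [ 0.56029475 -0.32828295]
  brown px 619
panel 2531
[0.4862403  0.21360735 0.05733641] [-0.0222886   0.25992657  0.96537112] 0.0021447528606445766 2208 [0.40700659 0.14480558 0.03396601] [0.5669299  0.28380424 0.07953264] tilt 15.12231047445934
stop 703
[0.47748466 0.32425131 0.08957719] [ 0.07487619 -0.96556864  0.24914005] 0.0012572379329980632 641 [0.4085925  0.31210119 0.03803726] [0.5482525  0.33735229 0.13140395] tilt 75.57336939056287
```

View pics/crop_a.png

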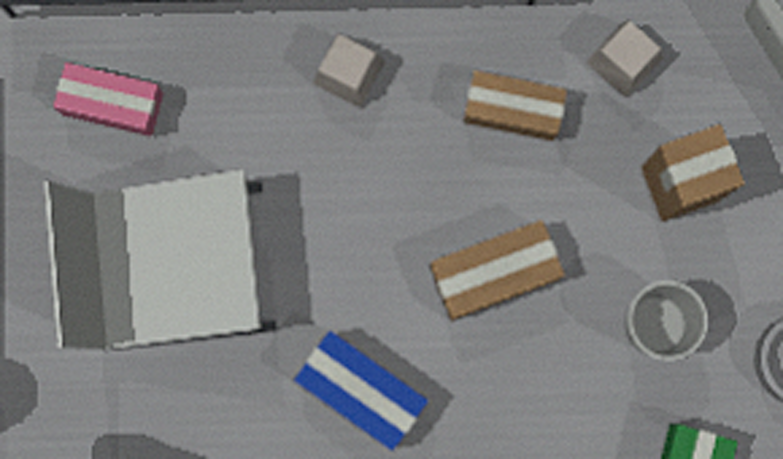

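View pics/crop_z.png

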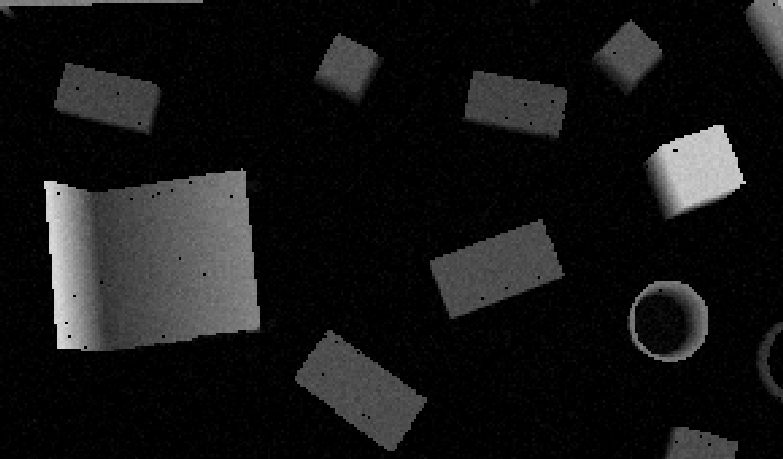

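The crop confirms it: plain brown flat cartons with a pale strip at crop (498,270), large, and (516,104), small. The measured footprints of 131x66 and 107x54 mm match. Blue and pink are decoys. Next I'll get the stand frame and check IK.

```bash
cat > stand.py <<'E'
from h import *
from scipy.spatial.transform import Rotation as Ro
def planefit(Q,th=.004):
    c=np.median(Q,0)
    for _ in range(6):
        nn=np.linalg.svd(Q-c,full_matrices=False)[2][2]; e=(Q-c)@nn; Q=Q[abs(e)<th]; c=Q.mean(0)
    return c,nn*np.sign(nn[2])
def stand(name):
    d=dict(np.load(f"pics/{name}.npz"))
    m=np.zeros((400,640),bool)
    if name.startswith("top"): m[145:225,185:290]=1
    else: m[130:220,335:445]=1
    Q,_=cloud(d,allpx(m))
    # rough frame
    yaw=np.radians(-85.3); a=np.radians(15)
    for it in range(3):
        hx=np.array([np.cos(yaw),np.sin(yaw),0]); X=hx*np.cos(a)+np.array([0,0,np.sin(a)]); 
        Zx=-hx*np.sin(a)+np.array([0,0,np.cos(a)]); Y=np.cross(Zx,X)
        if it==0: O=np.array([.482,.295,.032])
        L=(Q-O)@np.c_[X,Y,Zx]
        pan=(L[:,0]>.015)&(L[:,0]<.16)&(abs(L[:,2])<.012)&(abs(L[:,1])<.1)
        stp=(L[:,2]>.012)&(L[:,2]<.09)&(abs(L[:,0])<.012)&(abs(L[:,1])<.1)
        cp,npn=planefit(Q[pan]); cs,ns=planefit(Q[stp])
        Lp=L[pan|stp]; 
        yl,yh=np.percentile(Lp[:,1],[.7,99.3])
        yp=np.arctan2(-npn[1],-npn[0]); ys=np.arctan2(ns[1],ns[0])*1
        yaw=ys
        Om=O+Y*(yl+yh)/2
        # corner with nominal normals using mean heights
        O=np.array(Om)+Zx*np.dot(cp-Om,Zx)+X*np.dot(cs-Om,X)
    print(name,"O",O.round(4),"yaw pan/stop",np.degrees([yp,ys]).round(2),"ywidth",yh-yl,"tilt",np.degrees(np.arccos(npn[2])),pan.sum(),stp.sum())
    print("   xmax",np.percentile(L[pan][:,0],99.5),"zmax",np.percentile(L[stp][:,2],99))
    return O,yaw
if __name__=="__main__":
    stand("top0"); stand("scene0")
    w=dict(np.load("pics/wrist0.npz")); C=-w["R"].T@w["t"]
    T=Ro.from_rotvec([0.2056465 ,  1.56145171, -0.20859149]).as_matrix()
    print("cam in tool",T.T@(C-np.array([0.16923525, 0.62699272, 0.23015302])))
    from bench import env
    print(T.round(3))
E
python3 stand.py
```

```text
top0 O [0.4767 0.3086 0.0317] yaw pan/stop [-85.06 -85.47] ywidth 0.17002049263025834 tilt 15.017895650063299 2772 795
   xmax 0.15907065956044347 zmax 0.0892696153234233
scene0 O [0.4784 0.3076 0.0329] yaw pan/stop [-86.42 -85.03] ywidth 0.16799223441249894 tilt 15.129046294260625 1379 1452
   xmax 0.15897792072318845 zmax 0.08911856134319587
cam in tool [-0.14284826 -0.0003715  -0.07025218]
[[-0.001  0.261  0.965]
 [-0.002  0.965 -0.261]
 [-1.    -0.002 -0.   ]]
```

```bash
cat > plan.py <<'E'
from h import *
from scipy.spatial.transform import Rotation as Ro
from bench import env, optics
O=np.array([.4774,.3081,.032]); yaw=np.radians(-85.3); a=np.radians(15)
hx=np.array([np.cos(yaw),np.sin(yaw),0]); ez=np.array([0,0,1.])
SX=hx*np.cos(a)+ez*np.sin(a); SZ=-hx*np.sin(a)+ez*np.cos(a); SY=np.cross(SZ,SX)
S=np.c_[SX,SY,SZ]
def rot(x,y): return Ro.from_matrix(np.c_[x,y,np.cross(x,y)]).as_rotvec()
big=dict(p=np.array([.4669,-.1181]),th=np.radians(19.17),L=.130,W=.066,H=.046)
sml=dict(p=np.array([.6489,-.1460]),th=np.radians(77.4-90),L=.104,W=.052,H=.040)
def gR(c,s): return rot(-ez,s*np.array([np.cos(c["th"]),np.sin(c["th"]),0]))
def pR(s): return rot(-SZ,s*SY)
def st(tag=""):
    o=env.observe(); print(tag,"t",round(o["clock"],2),"p",o["ee_pos"].round(4),"F",o["contact_force"].round(2),"w",round(o["grip_width"],4)); return o
E
python3 - <<'E'
from plan import *
for s in (1,-1):
    for n,p,r in [("gb",[*big["p"],.18],gR(big,s)),("gb0",[*big["p"],.004],gR(big,s)),("gs",[*sml["p"],.004],gR(sml,s)),
       ("pb",O+S@[.065,0,.004],pR(s)),("pb+",O+S@[.10,0,.12],pR(s)),("ps",O+S@[.052,0,.05],pR(s)),("ps+",O+S@[.08,0,.16],pR(s))]:
        q=env.solve_ik(p,r); print(s,n,None if q is None else np.round(q,2))
E
```

```text
1 gb [-0.48 -0.1   2.02 -0.    1.22 -0.82]
1 gb0 [-0.48  0.21  2.09 -0.    0.85 -0.82]
1 gs [-0.39  0.55  1.61  0.    0.98 -0.17]
1 pb [ 0.38  0.31  1.86 -0.29  1.07  0.45]
1 pb+ [ 0.37  0.13  1.82 -0.26  1.28  0.38]
1 ps [ 0.42  0.26  1.82 -0.27  1.16  0.46]
1 ps+ [ 0.42  0.12  1.76 -0.25  1.36  0.41]
-1 gb [-0.48 -0.1   2.02 -0.    1.22  2.32]
-1 gb0 [-0.48  0.21  2.09 -0.    0.85  2.32]
-1 gs None
-1 pb [ 0.38  0.31  1.86 -0.29  1.07 -2.69]
-1 pb+ None
-1 ps [ 0.42  0.26  1.82 -0.27  1.16 -2.68]
-1 ps+ [ 0.42  0.12  1.76 -0.25  1.36 -2.73]
```

Run:
```python
from plan import *
r=gR(big,1)
env.reach([*big["p"],.16],r); st("hover")
env.move_linear([*big["p"],.004],v=.12); st("down")
env.gripper_to(0.0,grip_force=50); st("grip")
env.move_linear([*big["p"],.20],v=.15); st("lift")
d=optics.get_image("wrist"); cv2.imwrite("pics/w1.png",d["image"])
```

```text
hover t 2.98 p [ 0.4671 -0.1176  0.1601] F [-0.47 -1.01 -0.28] w 0.0849
down t 4.43 p [ 0.4675 -0.1184  0.0047] F [0.04 0.01 0.2 ] w 0.0853
grip t 4.75 p [ 0.4672 -0.1185  0.0048] F [-1.82  0.51  5.04] w 0.0656
lift t 6.21 p [ 0.4662 -0.1177  0.1988] F [ 0.34 -0.64 -4.75] w 0.0653
```

View pics/w1.png

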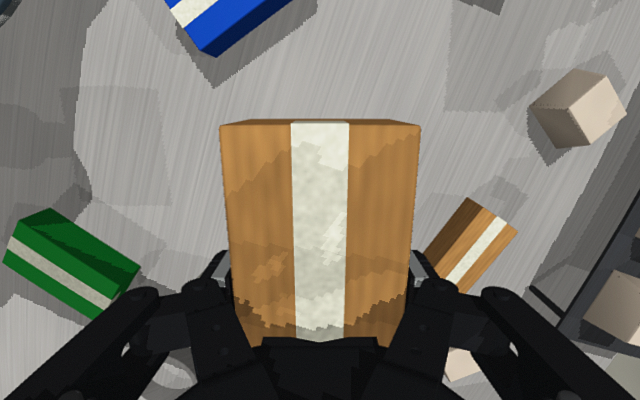

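Big carton is squarely held: its top face spans columns 220–420 and its top edge is at row ~125. I'll locate its end in the tool frame from this picture, then do a guarded placing.

Run:
```python
from plan import *
d=optics.get_image("wrist"); o=env.observe()
z=o["ee_pos"][2]+.0413
X=toplane(d,[[222,125.5],[419,125.5]],z)
T=Ro.from_rotvec(o["tcp_rot"]).as_matrix()
print(((X-o["ee_pos"])@T).round(4))
# joint move to above stand, placed pose offset
s0=.065
r=pR(1)
env.reach(O+S@[s0+.015,0,.09],r); o=st("over")
env.pause(.3); o=st()
print(S.T@(o["ee_pos"]-O), S.T@o["contact_force"])
for n in("wrist","scene"):
    d=optics.get_image(n); cv2.imwrite(f"pics/{n}2.png",d["image"])
```

```text
[[-0.0412 -0.0314 -0.0638]
 [-0.0412  0.0317 -0.0638]]
over t 7.73 p [0.4823 0.2536 0.1398] F [-0.41  0.26 -4.43] w 0.0653
 t 8.03 p [0.4822 0.2537 0.1398] F [-0.54  0.17 -3.9 ] w 0.065
[0.08068573 0.00030609 0.09003004] [-1.21585322 -0.52079443 -3.71679515]
```

View pics/scene2.png

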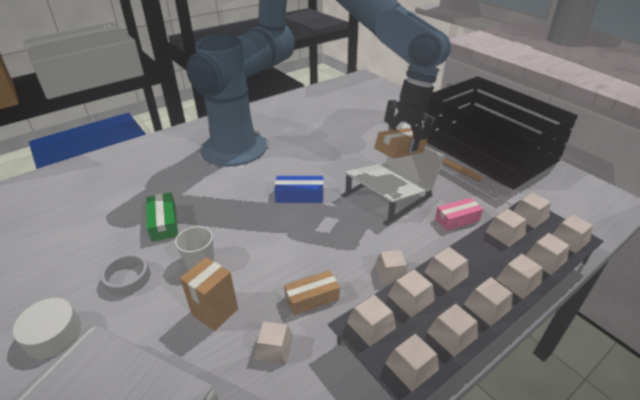

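View pics/wrist2.png

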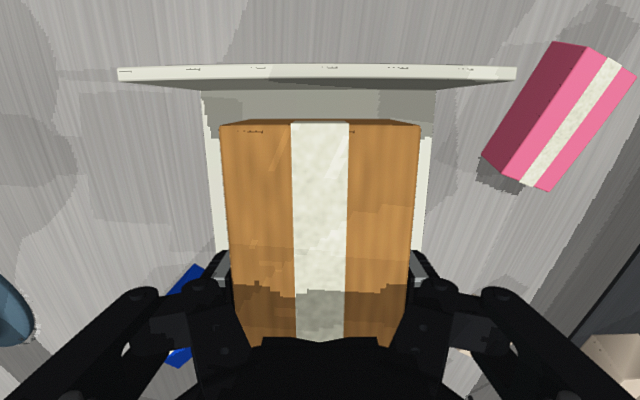

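The wrist view shows carton (220–420) and stop (117–517, row 75) parallel and centred within ~1 mm. Now the guarded descent and slide to the stop.

```bash
cat >> plan.py <<'E'
def guarded(start,step,axis,nmax,fth,v=.02):
    """step along stand axis until force along it exceeds baseline by fth"""
    p=np.array(start,float); env.pause(.15)
    f0=S.T@env.observe()["contact_force"]
    for i in range(nmax):
        p[axis]+=step; env.move_linear(O+S@p,v=v)
        env.pause(.05); o=env.observe(); f=S.T@o["contact_force"]-f0; a=S.T@(o["ee_pos"]-O)
        print(round(o["clock"],2),p.round(4),a.round(4),f.round(1))
        if -f[axis]*np.sign(step)>fth: return p,True
    return p,False
E
python3 - <<'E'
from plan import *
p=np.array([.0715,0,.0095])
env.move_linear(O+S@p,v=.08)
p,ok=guarded(p,-.0012,2,8,2.5); print("z",ok)
p,ok=guarded(p,-.0015,0,9,6); print("x",ok)
for n in("wrist","top"):
    d=optics.get_image(n); cv2.imwrite(f"pics/{n}3.png",d["image"])
E
```

```text
9.74 [0.0715 0.     0.0083] [ 0.0715 -0.      0.0083] [ 0.3 -0.   0.2]
10.04 [0.0715 0.     0.0071] [ 0.0715 -0.0001  0.007 ] [-0.2 -0.2  1.1]
10.34 [0.0715 0.     0.0059] [ 0.0715 -0.      0.0058] [0.2 0.3 0.2]
10.64 [0.0715 0.     0.0047] [0.0714 0.0003 0.005 ] [-0.4 -0.8  3.1]
z True
11.09 [0.07   0.     0.0047] [0.0701 0.0003 0.005 ] [ 3.4 -0.1  1.4]
11.39 [0.0685 0.     0.0047] [0.0686 0.0003 0.005 ] [3.4 0.1 3. ]
11.69 [0.067  0.     0.0047] [0.067  0.0003 0.005 ] [3.6 0.6 4. ]
11.99 [0.0655 0.     0.0047] [0.0655 0.0002 0.005 ] [4.3 0.6 5.4]
12.29 [0.064  0.     0.0047] [0.064  0.0003 0.005 ] [ 4.9 -0.4  6.3]
12.59 [0.0625 0.     0.0047] [0.0639 0.0003 0.005 ] [11.7 -1.8  6. ]
x True
```

View pics/wrist3.png

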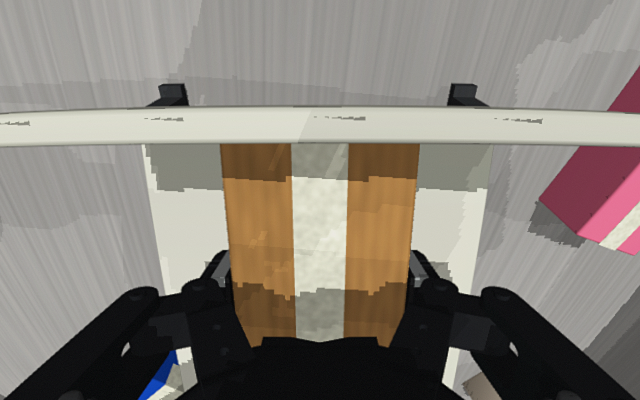

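Big carton is against the stop with 12 N contact, at x=0.0639 as predicted. It is centred: carton 222–419 against panel ~149–488 at row 180. Release and retreat.

Run:
```python
from plan import *
env.gripper_to(.085); st("open")
env.move_linear(O+S@[.0635,0,.11],v=.12); st("up")
env.reach([*sml["p"],.16],gR(sml,1)); st("hover small")
d=optics.get_image("top"); cv2.imwrite("pics/top4.png",d["image"]); np.savez("pics/top4.npz",**d)
d=optics.get_image("wrist"); cv2.imwrite("pics/wrist4.png",d["image"])
# check big in stand frame from top: points 46 mm above panel
d=dict(np.load("pics/top4.npz"))
m=np.zeros((400,640),bool); m[145:225,185:290]=1
Q,_=cloud(d,allpx(m)); L=(Q-O)@S
t=L[(abs(L[:,2]-.046)<.008)&(L[:,0]>.008)]
print("big top n",len(t),"mean",t.mean(0),cv2.minAreaRect(t[:,:2].astype(np.float32)),"z tilt",np.polyfit(t[:,0],t[:,2],1)[0])
```

```text
open t 13.03 p [0.4818 0.2494 0.0522] F [-0.69 -0.05 -0.68] w 0.085
up t 14.05 p [0.4795 0.275  0.1537] F [ 0.47 -0.48 -0.15] w 0.0852
hover small t 15.72 p [ 0.6489 -0.1447  0.1598] F [-0.2   0.57 -0.81] w 0.0848
big top n 970 mean [0.07078285 0.0010215  0.0457254 ] ((0.06959659606218338, 0.0012366808950901031), (0.1227797120809555, 0.0662740021944046), 0.49291133880615234) z tilt -0.0005060447999745003
```

View pics/top4.png

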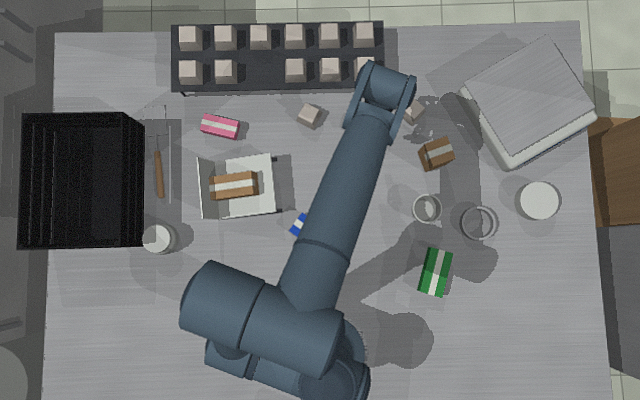

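View pics/wrist4.png

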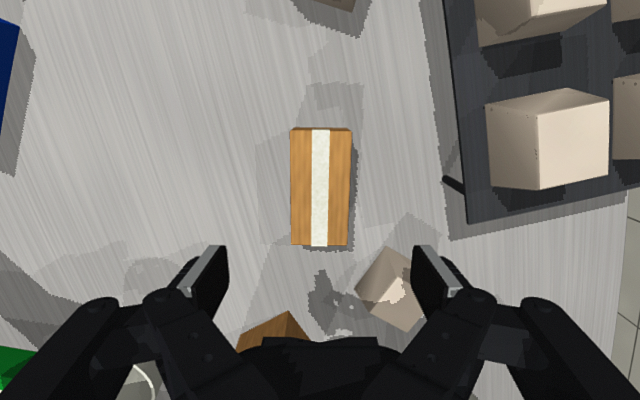

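The top view shows the big carton on the stand at (234,185): flat, 1 mm off mid-width and 0.5° yaw. The wrist view shows the small brown carton at (320,188). I'll refine its pose from that picture before grasping.

Run:
```python
from plan import *
d=optics.get_image("wrist")
P=toplane(d,[[291,130],[352,131],[350,245.5],[290,245]],.04)
print(P.round(4),P.mean(0).round(4),sml["p"]); r=cv2.minAreaRect(P[:,:2].astype(np.float32)); print(r)
```

```text
[[ 0.6369 -0.0909  0.04  ]
 [ 0.686  -0.1026  0.04  ]
 [ 0.6647 -0.2039  0.04  ]
 [ 0.611  -0.1915  0.04  ]] [ 0.6497 -0.1472  0.04  ] [ 0.6489 -0.146 ]
((0.6495773196220398, -0.14709922671318054), (0.10387896001338959, 0.055158186703920364), 76.977783203125)
```

Run:
```python
from plan import *
p=np.array([.6493,-.1466])
env.gripper_to(.076)
env.move_linear([*p,.16],v=.1)
env.move_linear([*p,.004],v=.12); st("down")
env.gripper_to(0.0,grip_force=45); o1=st("grip")
env.move_linear([*p,.20],v=.15); o=st("lift")
d=optics.get_image("wrist"); cv2.imwrite("pics/wrist5.png",d["image"]); np.savez("pics/wrist5.npz",**d)
env.reach(O+S@[.052+.02,0.0007,.14],pR(1)); o=st("over")
for n in("wrist","scene"):
    d=optics.get_image(n); cv2.imwrite(f"pics/{n}6.png",d["image"]); np.savez(f"pics/{n}6.npz",**d)
```

```text
down t 17.83 p [ 0.6501 -0.1469  0.0051] F [0.21 0.23 0.4 ] w 0.0757
grip t 18.18 p [ 0.6499 -0.1468  0.0049] F [-0.47 -0.16  3.93] w 0.0514
lift t 19.63 p [ 0.6486 -0.1463  0.1984] F [-0.13  0.47 -3.9 ] w 0.0512
over t 21.37 p [0.4815 0.2743 0.186 ] F [ 0.72 -0.39 -3.01] w 0.0515
```

View pics/wrist6.png

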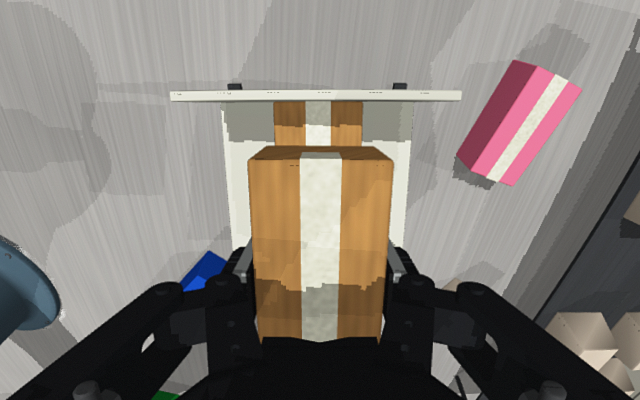

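View pics/scene6.png

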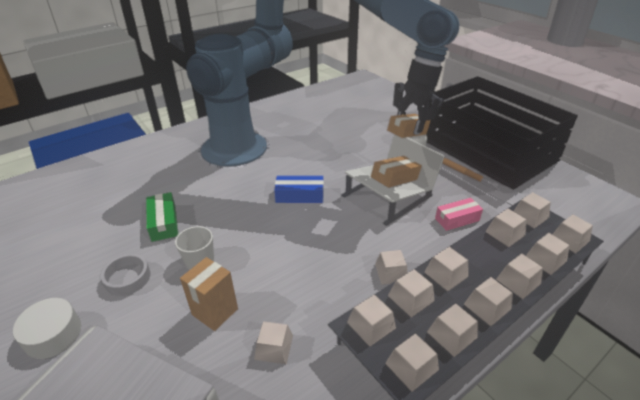

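The wrist view shows the small carton (248–393) lined up with the big one below (275–362) and with the stop (170–461). Centring agrees to ~1–2 mm between cameras. Guarded placing on top.

Run:
```python
from plan import *
p=np.array([.060,-.0002,.056])
env.move_linear(O+S@p,v=.08)
p,ok=guarded(p,-.0012,2,8,2.5); print("z",ok)
p,ok=guarded(p,-.0015,0,10,6); print("x",ok)
for n in("wrist","scene"):
    d=optics.get_image(n); cv2.imwrite(f"pics/{n}7.png",d["image"])
```

```text
23.12 [ 0.06   -0.0002  0.0548] [ 0.06   -0.0002  0.0548] [-0.2 -0.  -0.1]
23.43 [ 0.06   -0.0002  0.0536] [ 0.06   -0.0002  0.0535] [-0.5  1.1 -0.5]
23.73 [ 0.06   -0.0002  0.0524] [ 0.06   -0.0003  0.0523] [ 0.9 -0.9 -0.6]
24.02 [ 0.06   -0.0002  0.0512] [ 0.06   -0.0002  0.0512] [ 0.9 -0.5 -0.7]
24.32 [ 0.06   -0.0002  0.05  ] [ 0.06   -0.0001  0.0511] [ 1.9 -4.4  8.5]
z True
24.77 [ 0.0585 -0.0002  0.05  ] [0.0587 0.0004 0.0511] [ 1.1  3.1 -0.7]
25.07 [ 0.057  -0.0002  0.05  ] [0.0574 0.0007 0.0511] [ 1.4  5.3 -1.4]
25.38 [ 0.0555 -0.0002  0.05  ] [0.0559 0.0009 0.0511] [ 1.8  5.2 -1.2]
25.68 [ 0.054  -0.0002  0.05  ] [0.0544 0.001  0.051 ] [ 2.3  5.  -1.8]
25.98 [ 0.0525 -0.0002  0.05  ] [0.053  0.001  0.0511] [ 2.5  5.3 -1.7]
26.27 [ 0.051  -0.0002  0.05  ] [0.0517 0.0011 0.0511] [ 4.5  5.7 -1. ]
26.57 [ 0.0495 -0.0002  0.05  ] [0.0517 0.0011 0.0511] [10.8  3.6  1. ]
x True
```

View pics/wrist7.png

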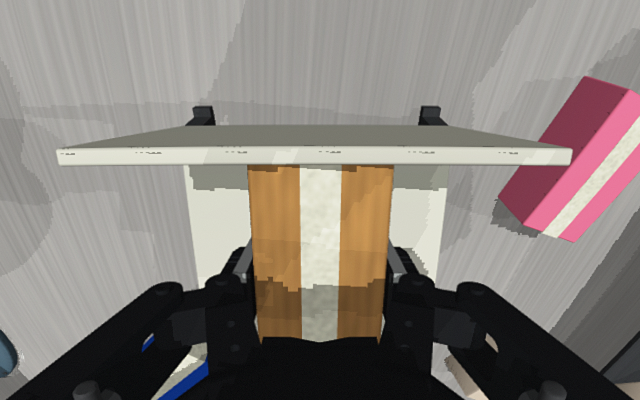

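Against the stop, but pressing 1 mm too deep let it drift 1.1 mm sideways. I'll lift it slightly, correct about -1.3 mm, seat it lightly, then release.

Run:
```python
from plan import *
p=np.array([.0545,-.0006,.0535])
env.move_linear(O+S@[.0530,.0006,.0535],v=.03)
env.move_linear(O+S@p,v=.03)
d=optics.get_image("wrist"); cv2.imwrite("pics/wrist8.png",d["image"])
p[2]=.0520; env.move_linear(O+S@p,v=.02)
p,ok=guarded(p,-.0006,2,5,2.); print("z",ok)
p,ok=guarded(p,-.001,0,7,5); print("x",ok)
env.gripper_to(.076); o=st("open"); print((S.T@(o["ee_pos"]-O)).round(4))
env.move_linear(O+S@[p[0],p[1],.16],v=.12); 
d=optics.get_image("wrist"); cv2.imwrite("pics/wrist9.png",d["image"])
env.reach([.45,0.02,.30],gR(sml,1)); st("away")
for n in("top","scene"):
    d=optics.get_image(n); cv2.imwrite(f"pics/{n}9.png",d["image"]); np.savez(f"pics/{n}9.npz",**d)
    m=np.zeros((400,640),bool)
    if n=="top": m[145:225,185:290]=1
    else: m[110:220,335:445]=1
    Q,_=cloud(d,allpx(m)); L=(Q-O)@S
    t=L[(abs(L[:,2]-.086)<.008)&(L[:,0]>.008)&(L[:,0]<.13)]
    print(n,"small",len(t),t.mean(0),cv2.minAreaRect(t[:,:2].astype(np.float32)),"tilt",np.polyfit(t[:,0],t[:,2],1)[0])
    t=L[(abs(L[:,2]-.046)<.006)&(L[:,0]>.11)]
    print("  big",len(t),t[:,1].mean(),t[:,0].max())
```

```text
27.99 [ 0.0545 -0.0006  0.0514] [ 0.0545 -0.0006  0.0514] [-0.4  0.4  0.2]
28.29 [ 0.0545 -0.0006  0.0508] [ 0.0545 -0.0004  0.0511] [-0.4 -1.3  1.6]
28.59 [ 0.0545 -0.0006  0.0502] [ 0.0545 -0.0004  0.0511] [-0.5 -4.3  7.8]
z True
29.04 [ 0.0535 -0.0006  0.0502] [ 0.0539 -0.0001  0.0511] [ 2.3  1.5 -0.3]
29.34 [ 0.0525 -0.0006  0.0502] [0.0531 0.0001 0.051 ] [ 2.8  1.1 -0.6]
29.64 [ 0.0515 -0.0006  0.0502] [0.0521 0.0003 0.0511] [ 2.1  2.9 -0.8]
29.94 [ 0.0505 -0.0006  0.0502] [0.0517 0.0004 0.0511] [ 5.5  2.9 -0.4]
x True
open t 30.31 p [0.4796 0.2724 0.0932] F [-0.12  0.57 -0.42] w 0.0761
[ 0.0504 -0.0008  0.0499]
away t 32.59 p [0.45   0.0205 0.2995] F [0.09 0.14 0.02] w 0.076
top small 636 [0.05746156 0.00092893 0.08557404] ((0.056863173842430115, 0.0013877246528863907), (0.05232362449169159, 0.0971556007862091), 89.60084533691406) tilt -0.0019506881520897565
  big 161 0.00198473665906129 0.13104702509622115
scene small 340 [0.06514405 0.00609813 0.0854464 ] ((0.0586414597928524, 0.001597817987203598), (0.05404289439320564, 0.10245129466056824), 87.98358154296875) tilt -0.025640482911093426
  big 134 0.004927306445855307 0.13318297934781945
```

View pics/wrist9.png

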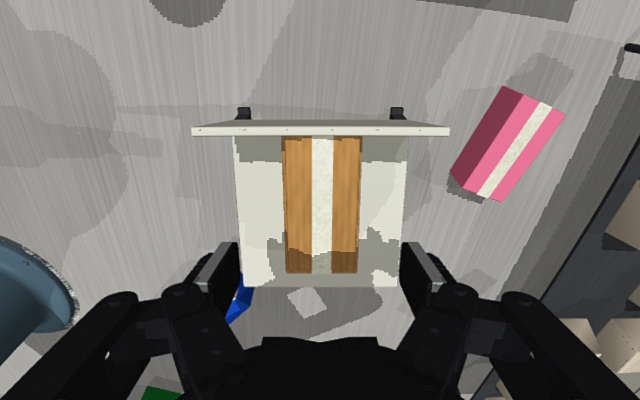

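View pics/top9.png

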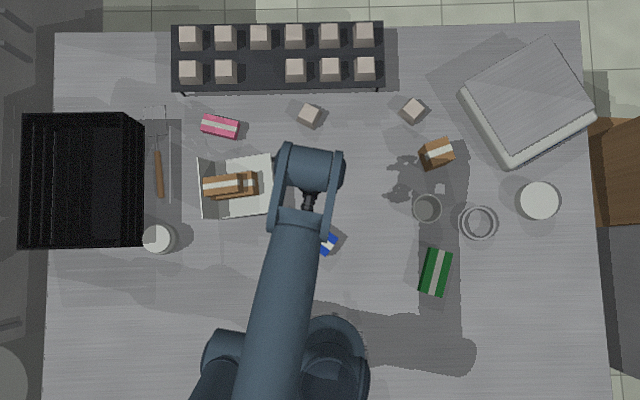

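View pics/scene9.png

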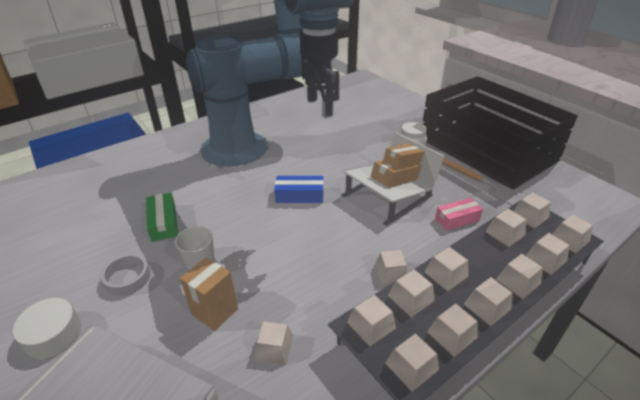

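Top view: the small carton lies on the big one at (230,186). Both are flat, with far ends 105 and 131 mm from the stop, so both are back against it. Offsets from mid-width are ~1–2 mm. In the wrist view the small carton (282–361) is centred on the stop (192–449). The tall carton is unmoved at (437,153). Handing in.

Run:
```python
from plan import *
env.finish_job(); st("done")
```

```text
the job is handed in; nothing more can be done
the job is handed in; nothing more can be done
```

The larger carton is flat on the slope with its short end against the stop. The smaller one is flat on top of it, turned the same way and also against the stop. I handed the job in at about 33 s of the 64 s allowed, and it reported no verdict.

- **Stop contact:** in the last top view the far ends are 131 mm (larger) and 105 mm (smaller) from the stop, against carton lengths of 130 and 104 mm. Both were pushed against the stop until the force rose, by about 12 N at most.
- **Angle:** the smaller carton is within about 0.5° of straight. The larger one was at 0.5° when placed, and its upper end may have shifted about 0.5 mm when I set the smaller one down.
- **Centring:** the top camera puts both cartons about 1–2 mm off mid-width. The wrist camera put the smaller one within about 1 mm after release.
- **Mended on the way:** the smaller carton drifted 1.1 mm sideways on the first try, so I lifted it, corrected it and set it down again before letting go.
- **Disagreement:** the scene camera gave off-centre averages of 5–6 mm and about 1.5° of tilt. I gave these less weight because its view of the top faces is partial and oblique and likely mixed in side faces; its box fit put the smaller carton 1.6 mm off centre, matching the top view.
- **Everything else:** the tall carton appears where it stood in the last top view. The gripper was clear of everything at the end.

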